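# Make up the gate weight on the dial scale

## Task

The strapped lunchbox on the dial scale is to become the weight of a self-closing gate: add steel bars from the bench to the scale's tray until the needle comes to rest between the two long thin marks, and leave the spare bars lying flat on the bench. The bars look alike, but some are filled with lead and far too heavy, and the needle must never reach the broad overload block, so feel the heft of each bar before you set it gently in the tray. Do not shift the other things on the bench.

Things in the scene. Friction and masses are not known exactly. Their poses are not given: they have to be found in the camera images.
- bar_a: One of five identical-looking steel box-section bars, 130 long x 30 wide x 25 mm high, black end plugs, lying flat, at least 30 mm clear beside it and 25 mm at its ends. Three are hollow (about 0.12 kg), two filled with lead (about 0.8 kg); which is which cannot be seen, their places are shuffled. Origin: centre of the underside; x along its length, z up.
- bar_b: One of five identical-looking steel box-section bars, 130 long x 30 wide x 25 mm high, black end plugs, lying flat, at least 30 mm clear beside it and 25 mm at its ends. Three are hollow (about 0.12 kg), two filled with lead (about 0.8 kg); which is which cannot be seen, their places are shuffled. Origin: centre of the underside; x along its length, z up.
- bar_c: One of five identical-looking steel box-section bars, 130 long x 30 wide x 25 mm high, black end plugs, lying flat, at least 30 mm clear beside it and 25 mm at its ends. Three are hollow (about 0.12 kg), two filled with lead (about 0.8 kg); which is which cannot be seen, their places are shuffled. Origin: centre of the underside; x along its length, z up.
- bar_d: One of five identical-looking steel box-section bars, 130 long x 30 wide x 25 mm high, black end plugs, lying flat, at least 30 mm clear beside it and 25 mm at its ends. Three are hollow (about 0.12 kg), two filled with lead (about 0.8 kg); which is which cannot be seen, their places are shuffled. Origin: centre of the underside; x along its length, z up.
- bar_e: One of five identical-looking steel box-section bars, 130 long x 30 wide x 25 mm high, black end plugs, lying flat, at least 30 mm clear beside it and 25 mm at its ends. Three are hollow (about 0.12 kg), two filled with lead (about 0.8 kg); which is which cannot be seen, their places are shuffled. Origin: centre of the underside; x along its length, z up.
- tray_floor (a point): Point on the floor of the scale's open tray, middle of its clear part (160 mm along x, 294 mm along y; rim 13 mm above the floor, 3 mm thick). x points away from the robot (within 0.15 rad), z up. The strapped-on lunchbox begins 95 mm from this point towards +x, rim 77 mm towards -x. The tray stays level on its spring and sinks 25 mm per kg; floor about 115 mm above the bench at the start.
- scale: Grey dial scale, base 220 x 220 x 70 mm fixed to the bench; origin under its centre. On it an aluminium tray, 270 (x) x 300 (y) mm, with a closed aluminium lunchbox of unknown weight, 85 x 180 mm, 55 mm above the tray floor, strapped to the tray's far half. The round white dial (156 mm across) stands 235 mm beyond the origin, tilted 45 degrees up, facing away from the robot.
- needle (a joint): Dial reading: angle of the black needle (long thin end points) in rad, growing clockwise as one faces the dial, 3.14 rad per kg; 0 points to the dial's left, 1.57 straight up it. Long thin marks at 1.28 and 1.78; broad overload block at 2.53. Lunchbox alone: 0.2 to 0.85. A hollow bar adds about 0.38 (two or three are needed); a filled bar always passes the overload block. Settles in about 0.7 s.
- nozzle: Green plastic sprayer nozzle, about 120 x 28 x 32 mm, lying among the bars. Bystander. Origin: centre of the underside.
- snips: Steel tin snips, about 180 mm long, lying flat beyond the bars. Bystander. Origin: the pivot, underside.
- mug: Grey enamel mug, 84 mm across, 85 mm high, right of the bars. Bystander. Origin: centre of the underside.
- jar: Glass jar with steel lid, 70 mm across, 100 mm high, right of the bars. Bystander. Origin: centre of the underside.
- tape: Grey tape-measure case, 70 x 40 x 60 mm, at the near right. Bystander. Origin: centre of the underside.
Things that resemble listed ones, but are neither listed nor needed, are in the scene too. Leave any blue look-alike of the bar_c alone.

How it is judged:
On the way:
1. a first bar lies in the tray, let go, with the needle still below the lower mark ((((z of bar_a in the frame of tray_floor between -0.006 and 0.05 m and x of bar_a in the frame of tray_floor between -0.1 and 0.2 m and y of bar_a in the frame of tray_floor between -0.15 and 0.15 m) and contact force between bar_a and the fingers below 0.05 N) or ((z of bar_b in the frame of tray_floor between -0.006 and 0.05 m and x of bar_b in the frame of tray_floor between -0.1 and 0.2 m and y of bar_b in the frame of tray_floor between -0.15 and 0.15 m) and contact force between bar_b and the fingers below 0.05 N) or ((z of bar_c in the frame of tray_floor between -0.006 and 0.05 m and x of bar_c in the frame of tray_floor between -0.1 and 0.2 m and y of bar_c in the frame of tray_floor between -0.15 and 0.15 m) and contact force between bar_c and the fingers below 0.05 N) or ((z of bar_d in the frame of tray_floor between -0.006 and 0.05 m and x of bar_d in the frame of tray_floor between -0.1 and 0.2 m and y of bar_d in the frame of tray_floor between -0.15 and 0.15 m) and contact force between bar_d and the fingers below 0.05 N) or ((z of bar_e in the frame of tray_floor between -0.006 and 0.05 m and x of bar_e in the frame of tray_floor between -0.1 and 0.2 m and y of bar_e in the frame of tray_floor between -0.15 and 0.15 m) and contact force between bar_e and the fingers below 0.05 N)) and value of joint needle below 1.28 rad), for 0.2 s.
At the end, for the whole second after the job is handed in: The needle rests between the two thin marks (1.28 to 1.78 rad); every bar is at rest and released, either in the tray or lying flat on the bench (value of joint needle between 1.28 and 1.78 rad and velocity of joint needle between -0.1 and 0.1 rad/s and ((z of bar_a in the frame of tray_floor between -0.006 and 0.05 m and x of bar_a in the frame of tray_floor between -0.1 and 0.2 m and y of bar_a in the frame of tray_floor between -0.15 and 0.15 m) or (height (world z) of bar_a below 0.012 m and angle between bar_a's own z axis and vertical below 0.1 rad)) and linear speed of each of bar_a, bar_b, bar_c, bar_d, bar_e below 0.01 m/s and ((z of bar_b in the frame of tray_floor between -0.006 and 0.05 m and x of bar_b in the frame of tray_floor between -0.1 and 0.2 m and y of bar_b in the frame of tray_floor between -0.15 and 0.15 m) or (height (world z) of bar_b below 0.012 m and angle between bar_b's own z axis and vertical below 0.1 rad)) and ((z of bar_c in the frame of tray_floor between -0.006 and 0.05 m and x of bar_c in the frame of tray_floor between -0.1 and 0.2 m and y of bar_c in the frame of tray_floor between -0.15 and 0.15 m) or (height (world z) of bar_c below 0.012 m and angle between bar_c's own z axis and vertical below 0.1 rad)) and ((z of bar_d in the frame of tray_floor between -0.006 and 0.05 m and x of bar_d in the frame of tray_floor between -0.1 and 0.2 m and y of bar_d in the frame of tray_floor between -0.15 and 0.15 m) or (height (world z) of bar_d below 0.012 m and angle between bar_d's own z axis and vertical below 0.1 rad)) and ((z of bar_e in the frame of tray_floor between -0.006 and 0.05 m and x of bar_e in the frame of tray_floor between -0.1 and 0.2 m and y of bar_e in the frame of tray_floor between -0.15 and 0.15 m) or (height (world z) of bar_e below 0.012 m and angle between bar_e's own z axis and vertical below 0.1 rad))); the robot touches nothing.
It fails at once if the needle reaches the overload block (2.53 rad) (value of joint needle above 2.53 rad).
It fails at once if a bystander is shifted by more than 30 mm (distance of any of nozzle, snips, mug, jar, tape from where it was at the start of the episode above 0.03 m).
It also fails if it takes over 72 s, if anything falls off the work surface, if the arm or the gripper's body presses on something with over 40 N, if the wrist force passes 120 N, or if a joint passes its speed limit or range.

## Robot

A 7-joint arm with a two-finger parallel gripper is mounted at the origin on the work surface. World frame = base frame: x ahead of the robot, y to its left, z up, the work surface at z = 0. Lengths are in m, angles in rad, forces in N, time in s.
With the tool pointing down it reaches from about 0.4 to 0.875 m from the base axis. Payload 19.3 kg.
Tool frame: the origin (TCP) lies at the very end of the fingers, on their centre line; the grasp point (between the pads) lies 19 mm behind it; z points along the fingers, y is the direction in which the jaws open and shut (so a half turn about z gives the same grasp; the last joint's range is limited). The gripper opens to 85 mm and grips with 20 to 120 N. Pads are 22 mm wide; open, the fingers measure 114 mm over their backs; the gripper's body (76 mm by 85 mm) begins 54 mm behind the grasp point. The pads swing forward as they close: fully open they stand 13 mm farther back than shut.
Start: joints at [-1.377, 0.521, -0.036, 1.599, 0.021, 1.021, -0.113], TCP at [0.163, 0.603, 0.231] pointing down, gripper open.
Joint ranges: [-2.91, 2.91], [-0.3, 2.13], [-1.5, 1.42], [0.17, 2.43], [-1.26, 4.41], [0.16, 1.93], [-2.52, 2.52]. Speed limits (rad/s): [1.89, 1.89, 2.39, 2.39, 3.01, 3.01, 3.01].

## Interface

Orientations are given as [roll, pitch, yaw] about the fixed x, y, z axes, in that order (R = Rz(yaw) Ry(pitch) Rx(roll)).
In Python, from workcell import bot, vision, job_done gives the robot as it stands.
- The arm moves only by the tool arm_command, never from a script. Its arguments are lists of equal length, an entry for each row: "gripper": the finger opening in cm, from 0 to 8.54; "slide": the shift along the tool's x, y, z in cm, a list of three; "turn": the turn, a rotation vector about the tool's x, y, z in degrees, a list of three. A call has 1 to 5 rows; each row is the pose to reach, as a shift and turn from the pose commanded when the call began, along the tool's axes at that moment; what a row does not reach only later rows make up. A row lasts 1/8 s, in which the tool goes at most 62.5 mm and 10.7 degrees, less where a joint would pass 70% of its speed; a pose out of reach is approached as far as the arm can. A call with a gripper value outside its range is refused whole. The fingers move at their own pace and stop on an object; "force" is the grip in N (left out, the last holds). Time passes only in rows, so rows that repeat a pose let the fingers close. It gives the time, the measured TCP pose, the force and the opening at its end, in the units of the state.
- bot.observe(): the state, without advancing time (a new reading comes with each control period).
- vision.grab_frame(name): name is "scene" or "top"; returns the picture (480x640x3 uint8, blue, green, red); there is no depth.
- vision.camera_model(name): a dict with "mtx" (3x3 intrinsics, pixels), "k1" (the pictures are not rectified: a ray, as slopes to the right and down, at radius r is drawn at 1 + k1 r^2 times it, then the intrinsics apply), "T" (4x4, takes a point from camera to world coordinates). Camera axes: x right, y down, z forward; pixel columns grow to the right and rows downward; lengths in m; the calibration is good to about 2 mm. A picture is of the moment at which its call begins. camera_model takes no time and is no camera call.
- job_done(): hands the job in, once; it reports no verdict.
The state is a dict: "clock": time; "qpos": joint angles; "qd": joint speeds; "joint_efforts": joint torques, N m; "position": TCP position; "tool_rot": TCP orientation; "force": force on the tool from outside, world axes, zero at the start; "moment": the same for the moment, N m; "grip_width": finger opening in m.
Only numpy, scipy, OpenCV 4.12 (cv2) and the standard library are available. Lean on these libraries where they do the work, as an engineer would, in place of code of your own. Each camera call takes 0.05 s, during which the arm holds its last target. There are 200 camera calls.

## Working session

There is one attempt and no reset: what is moved stays moved. The work goes in short steps, Python scripts to look and compute and a tool call to move; the robot and the scene stay as the last step left them, time stands still between calls to the robot, and variables do not carry over. Pictures are saved under pics/ and viewed, about 8 in all and at most 12, crops included, and the job is handed in when it is done.

Besides the shell and the picture viewer there is one more tool, called as a command line: name --argument value ..., lists and objects as JSON in quotes. arm_command: Moves the arm, as the interface text tells. Its arguments: {"type":"object","properties":{"gripper":{"type":"array","items":{"type":"number"}},"slide":{"type":"array","items":{"type":"array","items":{"type":"number"}}},"turn":{"type":"array","items":{"type":"array","items":{"type":"number"}}},"force":{"type":"number"}},"required":["gripper","slide","turn"]}

```bash
mkdir -p pics; python3 - <<'E'
from workcell import bot, vision
import cv2
print(bot.observe())
for n in("scene","top"):
    cv2.imwrite(f"pics/{n}0.png",vision.grab_frame(n)); m=vision.camera_model(n); print(n,m)
E
```

```text
{'clock': 0.0, 'qpos': array([-1.37718862,  0.52200362, -0.03633433,  1.59994147,  0.021172  ,
        1.02108447, -0.11280242]), 'qd': array([ 0.00160514,  0.00133609, -0.00167284,  0.00190294, -0.00025286,
       -0.00072688,  0.00020468]), 'joint_efforts': array([ 1.04521099e-03, -9.27092743e+01,  1.98041797e+00, -3.69925117e+01,
        1.79121463e-02,  8.28465389e-03, -2.36187952e-05]), 'position': array([0.16291678, 0.60308277, 0.23075594]), 'tool_rot': array([-3.14054029e+00,  4.56204321e-05,  2.87776274e+00]), 'force': array([ 0.34819009,  0.00945491, -0.82342362]), 'moment': array([-0.06104891,  0.002392  ,  0.05089814]), 'grip_width': 0.08539568229327191}
scene {'mtx': array([[443.485021  ,   0.        , 317.4260928 ],
       [  0.        , 443.485021  , 233.64740554],
       [  0.        ,   0.        ,   1.        ]]), 'k1': -0.0395469594890416, 'T': array([[-0.5793706 ,  0.67151122, -0.46195496,  1.01303462],
       [ 0.81496471,  0.48612769, -0.31545584,  0.18128203],
       [ 0.01273696, -0.55924283, -0.82890604,  0.96194623],
       [ 0.        ,  0.        ,  0.        ,  1.        ]])}
top {'mtx': array([[480.58483062,   0.        , 321.12502871],
       [  0.        , 480.58483062, 247.94341568],
       [  0.        ,   0.        ,   1.        ]]), 'k1': -0.10723024255585586, 'T': array([[-0.00757753, -0.98201587,  0.18864628,  0.30871594],
       [-0.99995091,  0.00864575,  0.00484032, -0.15995623],
       [-0.00638426, -0.18860034, -0.98203317,  1.20116715],
       [ 0.        ,  0.        ,  0.        ,  1.        ]])}
```

View pics/top0.png

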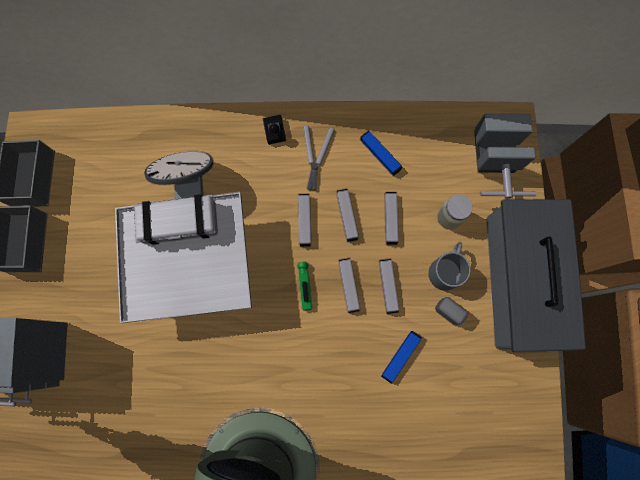

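View pics/scene0.png

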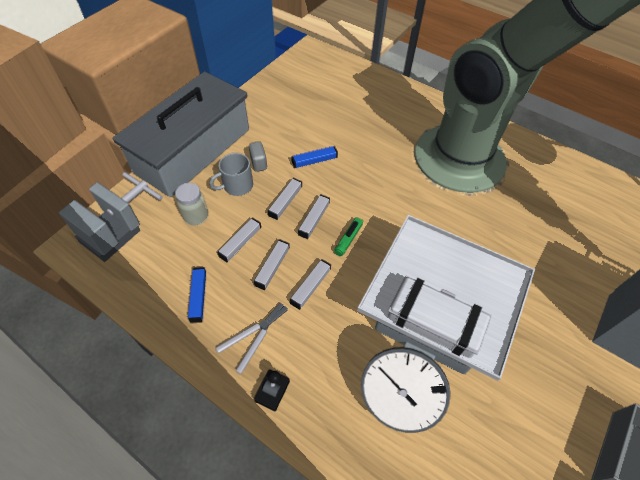

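The five grey bars are in the top view at (304,220), (347,215), (391,218), (349,286) and (389,286). Possible mix-ups are the blue bars at (381,152) and (402,357), and the green nozzle at (305,286). I'll take only the grey ones and check them in a close crop along with the dial.

```bash
cat > h.py <<'E'
import numpy as np, cv2
from workcell import bot, vision
from scipy.spatial.transform import Rotation as R
def ray(n,uv):
    m=vision.camera_model(n);K=m["mtx"];k=m["k1"]
    d=cv2.undistortPoints(np.array(uv,float).reshape(-1,1,2),K,np.array([k,0,0,0,0.])).reshape(-1,2)
    return m["T"][:3,3],np.c_[d,np.ones(len(d))]@m["T"][:3,:3].T
def onz(n,uv,z):
    o,d=ray(n,uv); return o+d*((z-o[2])/d[:,2])[:,None]
def pix(n,p):
    m=vision.camera_model(n);q=(np.array(p,float).reshape(-1,3)-m["T"][:3,3])@m["T"][:3,:3]
    s=q[:,:2]/q[:,2:];s=s*(1+m["k1"]*(s**2).sum(1,keepdims=True))
    return s@np.diag([m["mtx"][0,0],m["mtx"][1,1]])+m["mtx"][:2,2]
def rpy(r): return R.from_euler("xyz",r)
def to(p,yaw):  # slide cm & turn deg to a tool-down pose at p, jaws dir (tool y) at 'yaw' world mod pi
    s=bot.observe();r=rpy(s["tool_rot"])
    y=r.as_matrix()[:,1];cur=np.arctan2(y[1],y[0]);dd=(yaw-cur+np.pi/2)%np.pi-np.pi/2
    z=r.as_matrix()[:,2]
    up=R.align_vectors([[0,0,-1]],[z])[0]
    t=R.from_euler("z",dd)*up*r
    print("slide",np.round(r.inv().apply(np.array(p)-s["position"])*100,2),"turn",np.round((r.inv()*t).as_rotvec(degrees=True),1),"q7",s["qpos"][6])
E
python3 - <<'E'
from h import *
im=cv2.imread("pics/top0.png")
hsv=cv2.cvtColor(im,cv2.COLOR_BGR2HSV)
m=((hsv[...,1]<45)&(hsv[...,2]>110)).astype(np.uint8)
big=cv2.resize(im[170:330,280:420],None,fx=4,fy=4,interpolation=cv2.INTER_CUBIC)
for c in cv2.findContours(m,cv2.RETR_EXTERNAL,cv2.CHAIN_APPROX_NONE)[0]:
    x,y,w,h=cv2.boundingRect(c)
    if 285<x<410 and 180<y<320 and 200<cv2.contourArea(c)<900:
        P=onz("top",c.reshape(-1,2),0.025)[:,:2].astype(np.float32)
        (cx,cy),(a,b),an=cv2.minAreaRect(P)
        if a<b: an+=90
        print(x+w/2,y+h/2,"xy",round(cx,4),round(cy,4),"size",round(a,3),round(b,3),"long axis deg",round(an%180,1))
        th=np.radians(an);u=np.array([np.cos(th),np.sin(th),0])*.065;v=np.array([-np.sin(th),np.cos(th),0])*.015
        q=pix("top",[np.array([cx,cy,.025])+s*u+t*v for s,t in((1,1),(1,-1),(-1,-1),(-1,1))])
        cv2.polylines(big,[((q-[280,170]+.5)*4).astype(int)],True,(0,0,255),1)
sc=cv2.resize(cv2.imread("pics/scene0.png")[335:440,355:455],(560,588),interpolation=cv2.INTER_CUBIC)
cv2.imwrite("pics/bars.png",big[:600]);cv2.imwrite("pics/dial.png",sc)
print(onz("top",[(121,321),(250,307),(241,194),(117,208)],.128))
E
```

```text
389.0 285.5 xy 0.44 -0.3192 size 0.124 0.029 long axis deg 6.6
349.0 285.5 xy 0.4429 -0.2204 size 0.124 0.03 long axis deg 9.2
304.0 219.5 xy 0.61 -0.1103 size 0.12 0.028 long axis deg 0.1
391.5 217.5 xy 0.6134 -0.3311 size 0.029 0.12 long axis deg 179.2
347.5 215.0 xy 0.6221 -0.2194 size 0.122 0.03 long axis deg 10.3
[[0.3504534  0.29964712 0.128     ]
 [0.38202971 0.00511963 0.128     ]
 [0.64488457 0.03161127 0.128     ]
 [0.61542983 0.32793263 0.128     ]]
```

View pics/bars.png

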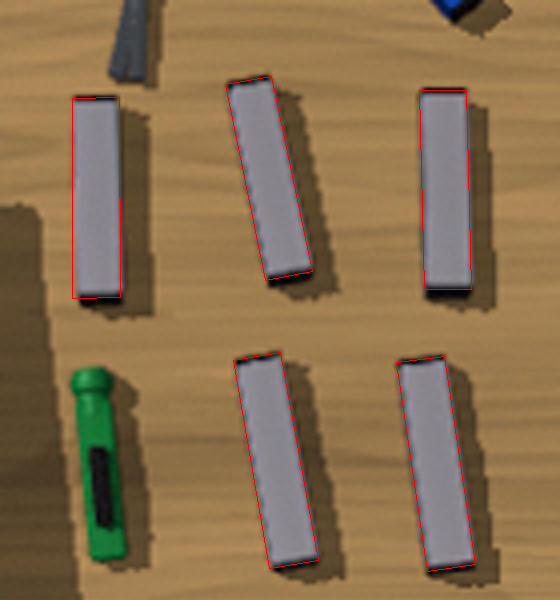

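View pics/dial.png

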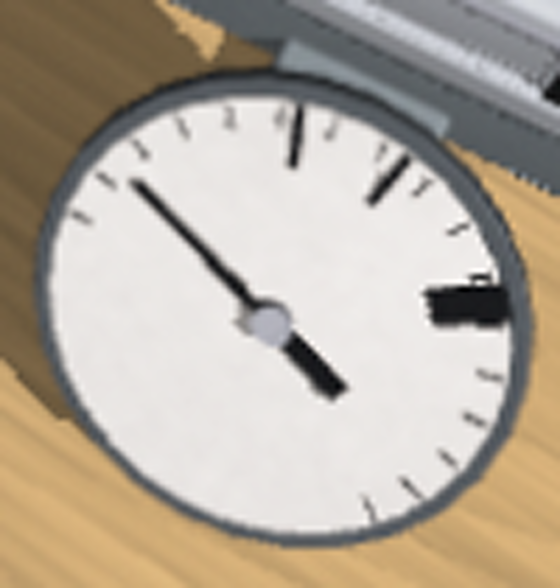

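The red outlines match the five grey bars. The blue ones are outside this crop, and the green nozzle is at lower left. On the dial the needle is at about 0.45 rad, so three hollow bars are probably needed. Now I'll move.

arm_command --gripper '[5.5, 5.5, 5.5, 5.5, 5.5]' --slide '[[-22.5, -19.5, -5], [-22.5, -19.5, -5], [-22.5, -19.5, -5], [-22.5, -19.5, -5], [-22.5, -19.5, -5]]' --turn '[[0, 0, 52], [0, 0, 52], [0, 0, 52], [0, 0, 52], [0, 0, 52]]' --force 50

```text
clock: 0.72
position: [0.3304, 0.3543, 0.2817]
tool_rot: [3.141, -0.0, 1.964]
force: [0.3, 0.8, 0.1]
grip_width: 0.0552
```

```bash
python3 - <<'E'
from h import *
s=bot.observe();print(s["position"],s["tool_rot"],s["qpos"],s["grip_width"])
to([.5,.1,.3],np.radians(-81)); to([.443,-.22,.12],np.radians(-81))
E
```

```text
[0.33037962 0.35427463 0.28169239] [ 3.14149373e+00 -1.27244461e-04  1.96353606e+00] [-1.14298072  0.2425515   0.24303998  1.90646227 -0.06880139  1.00037062
 -0.4768648 ] 0.055180933623419144
slide [-29.98   5.94  -1.83] turn [  0.   -0.  -76.5] q7 -0.476864804277589
slide [-57.37 -11.58  16.16] turn [  0.   -0.  -76.5] q7 -0.476864804277589
```

arm_command --gripper '[5.5, 5.5, 5.5, 5.5, 5.5]' --slide '[[-30, 6, 0], [-30, 6, 0], [-30, 6, 0], [-30, 6, 0], [-30, 6, 0]]' --turn '[[0, 0, 52], [0, 0, 52], [0, 0, 52], [0, 0, 52], [0, 0, 52]]'

```text
clock: 1.35
position: [0.5021, 0.1014, 0.2814]
tool_rot: [3.141, -0.0, 1.057]
force: [0.2, 1.3, 0.3]
grip_width: 0.0555
```

```bash
python3 - <<'E'
from h import *
s=bot.observe();print(s["position"],s["tool_rot"],s["qpos"],s["grip_width"])
to([.443,-.22,.12],np.radians(-81))
E
```

```text
[0.50210808 0.10138669 0.28138223] [ 3.14143398e+00 -1.40880247e-04  1.05666442e+00] [-0.74850929  0.32258058  0.55812794  1.85293776 -0.19820312  1.02100674
 -0.62349856] 0.05545562780835961
slide [-30.89  10.66  16.14] turn [ 0.  -0.  51.5] q7 -0.623498563677206
```

arm_command --gripper '[5.5, 5.5, 5.5, 5.5, 5.5]' --slide '[[-31, 10.7, 15], [-31, 10.7, 15], [-31, 10.7, 15], [-31, 10.7, 15], [-31, 10.7, 15]]' --turn '[[0, 0, 51.5], [0, 0, 51.5], [0, 0, 51.5], [0, 0, 51.5], [0, 0, 51.5]]'

```text
clock: 1.98
position: [0.4511, -0.1779, 0.1505]
tool_rot: [3.141, 0.0, 0.159]
force: [1.9, 1.3, -0.2]
grip_width: 0.0551
```

```bash
python3 - <<'E'
from h import *
s=bot.observe();print(s["position"],s["tool_rot"],s["qpos"],s["grip_width"])
to([.443,-.2204,.003],np.radians(-81))
E
```

```text
[ 0.4510831  -0.17788528  0.15046613] [3.14136578e+00 7.18567616e-06 1.58990804e-01] [-0.26074494  0.51936996  0.696426    2.06302665 -0.49811295  0.7288464
 -0.65927201] 0.05510092687595561
slide [-1.47  4.07 14.75] turn [0.  0.  0.1] q7 -0.659272008744195
```

arm_command --gripper '[5.5, 5.5, 5.5, 5.5, 5.5]' --slide '[[-1.5, 4.1, 5], [-1.5, 4.1, 10], [-1.5, 4.1, 14], [-1.5, 4.1, 14.7], [-1.5, 4.1, 14.7]]' --turn '[[0, 0, 0], [0, 0, 0], [0, 0, 0], [0, 0, 0], [0, 0, 0]]'

```text
clock: 2.6
position: [0.4436, -0.2196, 0.005]
tool_rot: [3.141, -0.0, 0.164]
force: [0.1, 0.2, 0.3]
grip_width: 0.0547
```

arm_command --gripper '[2, 2, 2, 2, 2]' --slide '[[0, 0, 0], [0, 0, 0], [0, 0, 0], [0, 0, 0], [0, 0, 0]]' --turn '[[0, 0, 0], [0, 0, 0], [0, 0, 0], [0, 0, 0], [0, 0, 0]]'

```text
clock: 3.22
position: [0.4444, -0.2194, 0.0058]
tool_rot: [3.141, -0.002, 0.164]
force: [-2.0, 1.3, 14.5]
grip_width: 0.0289
```

arm_command --gripper '[2, 2, 2, 2, 2]' --slide '[[0, 0, -2], [0, 0, -5], [0, 0, -6], [0, 0, -6], [0, 0, -6]]' --turn '[[0, 0, 0], [0, 0, 0], [0, 0, 0], [0, 0, 0], [0, 0, 0]]'

```text
clock: 3.85
position: [0.4433, -0.2191, 0.0638]
tool_rot: [-3.141, 0.0, 0.164]
force: [0.3, 0.2, -1.6]
grip_width: 0.0293
```

arm_command --gripper '[2, 2, 2]' --slide '[[0, 0, 0], [0, 0, 0], [0, 0, 0]]' --turn '[[0, 0, 0], [0, 0, 0], [0, 0, 0]]'

```text
clock: 4.22
position: [0.4433, -0.2194, 0.0641]
tool_rot: [-3.142, 0.0, 0.164]
force: [0.4, 0.2, -1.4]
grip_width: 0.0291
```

```bash
python3 - <<'E'
from h import *
print(bot.observe())
to([.451,.161,.22],np.radians(-84)); to([.451,.161,.12],np.radians(-84))
E
```

```text
{'clock': 4.225, 'qpos': array([-0.05186911,  0.666305  ,  0.54004049,  2.08388236, -0.64194814,
        0.559305  , -0.45384367]), 'qd': array([-0.00099531, -0.00241506,  0.00177126,  0.0004113 ,  0.0005881 ,
       -0.00078182,  0.00123693]), 'joint_efforts': array([ 3.80079669e-02, -7.93306231e+01,  1.50876760e+01, -1.86107647e+01,
        1.05315365e-02, -5.32754311e-04,  3.26824505e-03]), 'position': array([ 0.44332492, -0.21940857,  0.06411852]), 'tool_rot': array([-3.14151411e+00,  3.34095318e-04,  1.63513957e-01]), 'force': array([ 0.37354178,  0.24130055, -1.43279092]), 'moment': array([-0.05021906, -0.05419189,  0.03654409]), 'grip_width': 0.0290878591492146}
slide [  6.94 -37.41 -15.59] turn [-0.   0.   3.4] q7 -0.4538436728114822
slide [  6.95 -37.41  -5.59] turn [-0.   0.   3.4] q7 -0.4538436728114822
```

Heft is about 1.4 N, so this one is hollow. I'll carry it to the tray.

arm_command --gripper '[2, 2, 2, 2, 2]' --slide '[[0.5, -2, -5.5], [2, -6, -10], [3, -12, -13], [4.2, -18, -14], [5.5, -24, -14]]' --turn '[[0, 0, 0], [0, 0, 0], [0, 0, 3.4], [0, 0, 3.4], [0, 0, 3.4]]'

```text
clock: 4.85
position: [0.4582, 0.0158, 0.2047]
tool_rot: [-3.141, -0.002, 0.104]
force: [2.0, 1.2, -1.6]
grip_width: 0.029
```

```bash
python3 - <<'E'
from h import *
to([.4595,.0815,.122],np.radians(-84))
E
```

```text
slide [ 0.8  -6.52  8.27] turn [-0.  -0.1 -0. ] q7 -1.1737806153243169
```

arm_command --gripper '[2, 2, 2, 2, 2]' --slide '[[0.7, -6, 0], [0.7, -6, 3.5], [0.7, -6, 7], [0.7, -6, 7.5], [0.7, -6, 7.5]]' --turn '[[0, 0, 0], [0, 0, 0], [0, 0, 0], [0, 0, 0], [0, 0, 0]]'

```text
clock: 5.48
position: [0.459, 0.0738, 0.1295]
tool_rot: [3.141, -0.0, 0.103]
force: [-0.4, 0.1, 0.0]
grip_width: 0.0292
```

arm_command --gripper '[2, 2, 2, 2]' --slide '[[0, 0, 0], [0, 0, 0.3], [0, 0, 0.6], [0, 0, 0.6]]' --turn '[[0, 0, 0], [0, 0, 0], [0, 0, 0], [0, 0, 0]]'

```text
clock: 5.98
position: [0.4587, 0.0744, 0.1228]
tool_rot: [-3.142, 0.0, 0.104]
force: [-0.1, 0.9, -0.3]
grip_width: 0.0288
```

```bash
python3 - <<'E'
from h import *
im=vision.grab_frame("scene"); cv2.imwrite("pics/s1.png",cv2.resize(im[190:440,340:560],None,fx=2.4,fy=2.4,interpolation=cv2.INTER_CUBIC)); print(bot.observe()["force"])
E
```

```text
[-0.27996735  1.01968143 -1.18972998]
```

View pics/s1.png

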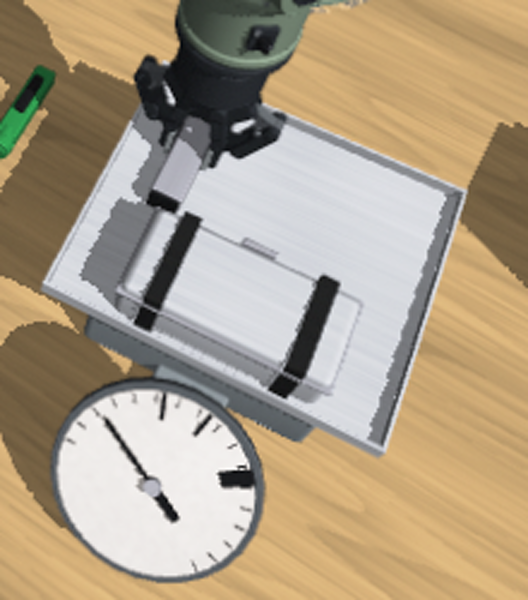

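The bar at (180,175) is inside the tray, clear of the rim and lunchbox. The needle has moved up slightly, so it's touching the floor. I'll release it.

arm_command --gripper '[2, 2, 5.5, 5.5, 5.5]' --slide '[[0, 0, 0.2], [0, 0, 0.2], [0, 0, 0.2], [0, 0, 0.2], [0, 0, -1]]' --turn '[[0, 0, 0], [0, 0, 0], [0, 0, 0], [0, 0, 0], [0, 0, 0]]'

```text
clock: 6.65
position: [0.4584, 0.0741, 0.1329]
tool_rot: [3.141, 0.001, 0.104]
force: [0.5, -0.4, -0.3]
grip_width: 0.0549
```

```bash
python3 - <<'E'
from h import *
s=bot.observe();print(s["position"],s["tool_rot"],s["grip_width"],s["qpos"])
to([.44,-.3192,.12],np.radians(-83.4));to([.61,-.1103,.12],np.radians(-90))
E
```

```text
[0.45841656 0.0741259  0.13291825] [3.14116952e+00 1.16463432e-03 1.04188300e-01] 0.0548904198320656 [-0.82707952  0.53804092  0.72799428  2.12592388 -0.57195214  0.68072086
 -1.17613299]
slide [-5.92 38.93  1.32] turn [ 0.   0.1 -0.6] q7 -1.176132993319557
slide [13.16 19.92  1.28] turn [0.  0.1 6. ] q7 -1.176132993319557
```

arm_command --gripper '[5.5, 5.5, 5.5, 5.5, 5.5]' --slide '[[0, 0, -5], [3, 4.5, -7], [6.5, 9.5, -6], [10, 14.5, -4], [13, 19.9, -2]]' --turn '[[0, 0, 0], [0, 0, 0], [0, 0, 6], [0, 0, 6], [0, 0, 6]]'

```text
clock: 7.28
position: [0.6079, -0.1079, 0.1543]
tool_rot: [-3.142, -0.001, 0.001]
force: [1.0, 1.1, 0.5]
grip_width: 0.0549
```

```bash
python3 - <<'E'
from h import *
to([.609,-.1103,.008],np.radians(-90))
E
```

```text
slide [ 0.1   0.24 14.63] turn [-0. -0.  0.] q7 -0.9845163599409169
```

arm_command --gripper '[5.5, 5.5, 5.5, 5.5, 2]' --slide '[[0, 0.1, 6], [0, 0.1, 11], [0, 0.1, 14], [0, 0.1, 14.6], [0, 0.1, 14.6]]' --turn '[[0, 0, 0], [0, 0, 0], [0, 0, 0], [0, 0, 0], [0, 0, 0]]'

```text
clock: 7.9
position: [0.6071, -0.108, 0.0093]
tool_rot: [3.141, -0.001, -0.0]
force: [0.2, -0.2, 0.9]
grip_width: 0.0379
```

arm_command --gripper '[2, 2, 2, 2, 2]' --slide '[[0, 0, 0], [0, 0, 0], [0, 0, 0], [0, 0, -2], [0, 0, -5]]' --turn '[[0, 0, 0], [0, 0, 0], [0, 0, 0], [0, 0, 0], [0, 0, 0]]'

```text
clock: 8.52
position: [0.6065, -0.1078, 0.06]
tool_rot: [3.142, 0.0, -0.0]
force: [-0.7, 0.1, -0.2]
grip_width: 0.0288
```

arm_command --gripper '[2, 2, 2, 2, 2]' --slide '[[0, 0, 0], [0, 0, 0], [0, 0, 0], [0, 0, 0], [0, 0, 0]]' --turn '[[0, 0, 0], [0, 0, 0], [0, 0, 0], [0, 0, 0], [0, 0, 0]]'

```text
clock: 9.15
position: [0.6063, -0.1079, 0.0578]
tool_rot: [3.142, 0.001, -0.0]
force: [0.2, -0.1, -2.0]
grip_width: 0.029
```

```bash
python3 - <<'E'
from h import *
s=bot.observe();print(s["force"],s["moment"],s["grip_width"])
to([.4535,.152,.2],np.radians(-84))
E
```

```text
[ 0.19155228 -0.10049726 -1.99116553] [ 0.00276526 -0.01182893 -0.03162046] 0.02899444967909262
slide [-15.3  -25.98 -14.21] turn [ 0.  0. -6.] q7 -0.9088731493733587
```

Heft is about 2.0 N, well short of 7.8 N, so this is hollow too.

arm_command --gripper '[2, 2, 2, 2, 2]' --slide '[[-1, -1, -5.5], [-3, -3, -11], [-5, -6.5, -15.5], [-8, -11, -17], [-11, -16, -17]]' --turn '[[0, 0, 0], [0, 0, 0], [0, 0, 0], [0, 0, 0], [0, 0, -6]]'

```text
clock: 9.78
position: [0.496, 0.0532, 0.229]
tool_rot: [-3.141, -0.002, 0.105]
force: [1.0, 0.8, -0.3]
grip_width: 0.0284
```

```bash
python3 - <<'E'
from h import *
s=bot.observe();print(s["force"],s["moment"],s["grip_width"])
to([.4525,.155,.128],np.radians(-84))
E
```

```text
[ 1.03031852  0.84313689 -0.28365541] [ 0.04970823 -0.1015382   0.03687626] 0.028356743603734896
slide [ -3.27 -10.57  10.1 ] turn [-0.  -0.1  0. ] q7 -1.2418158356474942
```

arm_command --gripper '[2, 2, 2, 2, 2]' --slide '[[-1.7, -5, 0], [-3.2, -10, 1], [-3.2, -10.2, 6], [-3.2, -10.2, 9.5], [-3.2, -10.2, 9.8]]' --turn '[[0, 0, 0], [0, 0, 0], [0, 0, 0], [0, 0, 0], [0, 0, 0]]'

```text
clock: 10.4
position: [0.4532, 0.1497, 0.1289]
tool_rot: [3.14, 0.003, 0.104]
force: [0.3, -0.1, -0.8]
grip_width: 0.0286
```

arm_command --gripper '[2, 2, 2, 2, 2]' --slide '[[0, 0, 0.3], [0, 0, 0.6], [0, 0, 0.9], [0, 0, 1.1], [0, 0, 1.1]]' --turn '[[0, 0, 0], [0, 0, 0], [0, 0, 0], [0, 0, 0], [0, 0, 0]]'

```text
clock: 11.02
position: [0.4543, 0.1504, 0.1192]
tool_rot: [-3.141, -0.0, 0.104]
force: [1.9, 0.5, 0.7]
grip_width: 0.0288
```

arm_command --gripper '[2, 5.5, 5.5, 5.5, 5.5]' --slide '[[0, 0, 0], [0, 0, 0], [0, 0, 0], [0, 0, -3], [0, 0, -8]]' --turn '[[0, 0, 0], [0, 0, 0], [0, 0, 0], [0, 0, 0], [0, 0, 0]]'

```text
clock: 11.65
position: [0.4533, 0.1498, 0.1993]
tool_rot: [3.14, 0.003, 0.104]
force: [-0.3, 1.5, 0.9]
grip_width: 0.0553
```

arm_command --gripper '[5.5, 5.5, 5.5, 5.5, 5.5]' --slide '[[0, 5, 0], [0, 10, 0], [0, 15, 0], [0, 20, 0], [0, 25, 0]]' --turn '[[0, 0, 0], [0, 0, 0], [0, 0, 0], [0, 0, 0], [0, 0, 0]]'

```text
clock: 12.28
position: [0.48, -0.0998, 0.1991]
tool_rot: [-3.141, 0.0, 0.105]
force: [0.8, 0.9, 0.1]
grip_width: 0.0549
```

```bash
python3 - <<'E'
from h import *
im=vision.grab_frame("scene"); cv2.imwrite("pics/s2.png",cv2.resize(im[190:440,340:560],None,fx=2.4,fy=2.4,interpolation=cv2.INTER_CUBIC))
to([.44,-.3192,.12],np.radians(-83.4))
E
```

```text
slide [-6.07 20.76  8.03] turn [ 0.2 -0.1 -1. ] q7 -0.9006200875639145
```

View pics/s2.png

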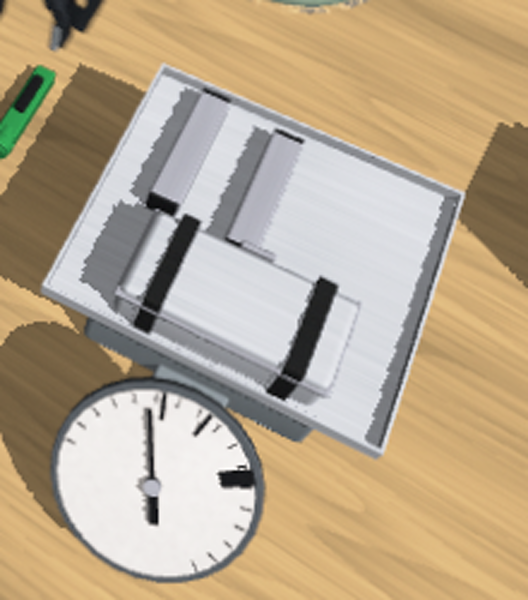

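Both bars lie flat in the tray. The needle tip at (149,410) is just short of the lower mark at (163,402), so a third hollow bar is needed.

arm_command --gripper '[5.5, 5.5, 5.5, 5.5, 5.5]' --slide '[[-1.5, 5, 0], [-3, 10, 2], [-4.5, 15, 4], [-6, 20.7, 6], [-6, 20.7, 8]]' --turn '[[0, 0, -1], [0, 0, -1], [0, 0, -1], [0, 0, -1], [0, 0, -1]]'

```text
clock: 12.95
position: [0.4399, -0.3151, 0.1186]
tool_rot: [3.14, 0.001, 0.115]
force: [1.0, 1.0, 0.1]
grip_width: 0.0553
```

```bash
python3 - <<'E'
from h import *
to([.44,-.3192,.008],np.radians(-83.4))
E
```

```text
slide [-0.03  0.39 11.06] turn [0.1 0.  0. ] q7 -0.40000983925377726
```

arm_command --gripper '[5.5, 5.5, 5.5, 5.5, 2]' --slide '[[0, 0.2, 3], [0, 0.2, 7], [0, 0.2, 10.5], [0, 0.2, 11], [0, 0.2, 11]]' --turn '[[0, 0, 0], [0, 0, 0], [0, 0, 0], [0, 0, 0], [0, 0, 0]]'

```text
clock: 13.58
position: [0.4425, -0.3134, 0.01]
tool_rot: [3.14, -0.0, 0.121]
force: [0.2, -8.8, 2.2]
grip_width: 0.038
```

arm_command --gripper '[2, 2, 2, 2, 2]' --slide '[[0, 0, 0], [0, 0, 0], [0, 0, 0], [0, 0, -2], [0, 0, -5]]' --turn '[[0, 0, 0], [0, 0, 0], [0, 0, 0], [0, 0, 0], [0, 0, 0]]'

```text
clock: 14.2
position: [0.4421, -0.3119, 0.0607]
tool_rot: [-3.141, 0.001, 0.122]
force: [0.7, -0.6, -7.6]
grip_width: 0.0287
```

arm_command --gripper '[2, 2, 2, 2, 2]' --slide '[[0, 0, 0], [0, 0, 0], [0, 0, 0], [0, 0, 0], [0, 0, 0]]' --turn '[[0, 0, 0], [0, 0, 0], [0, 0, 0], [0, 0, 0], [0, 0, 0]]'

```text
clock: 14.82
position: [0.4421, -0.3124, 0.0588]
tool_rot: [-3.141, 0.001, 0.122]
force: [0.3, 0.5, -8.0]
grip_width: 0.0288
```

```bash
python3 - <<'E'
from h import *
s=bot.observe();print(s["force"],s["moment"],s["grip_width"])
to([.4445,.235,.2],np.radians(-84))
E
```

```text
[ 0.32808211  0.53052632 -8.03397897] [0.00178669 0.01765099 0.01902016] 0.02881595046760458
slide [  6.88 -54.31 -14.11] turn [-0.  0.  1.] q7 -0.33291817642601956
```

Heft is 8 N, so this one is lead-filled. I'll put it back down.

arm_command --gripper '[2, 2, 2, 2, 2]' --slide '[[0, 0, 2], [0, 0, 4], [0, 0, 4.6], [0, 0, 4.9], [0, 0, 4.9]]' --turn '[[0, 0, 0], [0, 0, 0], [0, 0, 0], [0, 0, 0], [0, 0, 0]]'

```text
clock: 15.45
position: [0.4417, -0.3123, 0.011]
tool_rot: [-3.14, 0.0, 0.121]
force: [-7.8, 5.9, 13.2]
grip_width: 0.0286
```

arm_command --gripper '[5.5, 5.5, 5.5, 5.5, 5.5]' --slide '[[0, 0, 0], [0, 0, 0], [0, 0, -2], [0, 0, -7], [0, 0, -11]]' --turn '[[0, 0, 0], [0, 0, 0], [0, 0, 0], [0, 0, 0], [0, 0, 0]]'

```text
clock: 16.08
position: [0.4423, -0.3128, 0.123]
tool_rot: [3.141, -0.001, 0.121]
force: [1.4, -0.2, 0.4]
grip_width: 0.0551
```

```bash
python3 - <<'E'
from h import *
to([.621,-.2194,.12],np.radians(-79.7))
E
```

```text
slide [18.87 -7.11  0.31] turn [ 0.  -0.  -3.4] q7 -0.3979958645502259
```

arm_command --gripper '[5.5, 5.5, 5.5, 5.5, 5.5]' --slide '[[5.5, -2, 0], [11, -4, 0], [16, -6, 0], [18.9, -7.1, 0], [18.9, -7.1, 2]]' --turn '[[0, 0, -3.4], [0, 0, -3.4], [0, 0, -3.4], [0, 0, -3.4], [0, 0, -3.4]]'

```text
clock: 16.7
position: [0.6238, -0.2175, 0.1018]
tool_rot: [3.14, -0.003, 0.185]
force: [-0.5, -1.0, -0.5]
grip_width: 0.055
```

```bash
python3 - <<'E'
from h import *
to([.620,-.2194,.008],np.radians(-79.7))
E
```

```text
slide [-0.44  0.1   9.38] turn [ 0.1 -0.2  0.3] q7 -0.6477412203342968
```

arm_command --gripper '[5.5, 5.5, 5.5, 5.5, 2]' --slide '[[-0.3, 0.1, 3], [-0.3, 0.1, 6], [-0.3, 0.1, 9], [-0.3, 0.1, 9.3], [-0.3, 0.1, 9.3]]' --turn '[[0, 0, 0], [0, 0, 0], [0, 0, 0], [0, 0, 0], [0, 0, 0]]'

```text
clock: 17.32
position: [0.6185, -0.2212, 0.0083]
tool_rot: [3.141, -0.0, 0.181]
force: [0.2, 0.2, 0.8]
grip_width: 0.0375
```

arm_command --gripper '[2, 2, 2, 2, 2]' --slide '[[0, 0, 0], [0, 0, 0], [0, 0, 0], [0, 0, -2], [0, 0, -5]]' --turn '[[0, 0, 0], [0, 0, 0], [0, 0, 0], [0, 0, 0], [0, 0, 0]]'

```text
clock: 17.95
position: [0.6181, -0.2204, 0.0584]
tool_rot: [-3.141, 0.001, 0.181]
force: [0.8, -0.5, -6.5]
grip_width: 0.0287
```

arm_command --gripper '[2, 2, 2, 2, 2]' --slide '[[0, 0, 0], [0, 0, 0], [0, 0, 0], [0, 0, 0], [0, 0, 0]]' --turn '[[0, 0, 0], [0, 0, 0], [0, 0, 0], [0, 0, 0], [0, 0, 0]]'

```text
clock: 18.58
position: [0.6183, -0.2205, 0.0567]
tool_rot: [-3.141, 0.001, 0.181]
force: [-0.4, -0.6, -7.4]
grip_width: 0.0289
```

```bash
python3 - <<'E'
from h import *
s=bot.observe();print(s["force"],s["moment"],s["grip_width"])
to([.4445,.235,.2],np.radians(-84))
E
```

```text
[-0.40936101 -0.58829793 -7.36843329] [0.02398225 0.07150048 0.00349822] 0.028900974786669305
slide [ -8.9  -47.94 -14.32] turn [-0.   0.   4.4] q7 -0.6145836119030876
```

Heavy as well. I'll put it back and go on to the last bar, at (0.613,-0.331).

arm_command --gripper '[2, 2, 2, 2, 2]' --slide '[[0, 0, 2], [0, 0, 4], [0, 0, 4.6], [0, 0, 4.8], [0, 0, 4.8]]' --turn '[[0, 0, 0], [0, 0, 0], [0, 0, 0], [0, 0, 0], [0, 0, 0]]'

```text
clock: 19.2
position: [0.6184, -0.2206, 0.009]
tool_rot: [-3.141, 0.0, 0.181]
force: [1.0, 1.2, -7.3]
grip_width: 0.0284
```

arm_command --gripper '[5.5, 5.5, 5.5, 5.5, 5.5]' --slide '[[0, 0, 0], [0, 0, 0], [0, 0, -2], [0, 0, -7], [0, 0, -9]]' --turn '[[0, 0, 0], [0, 0, 0], [0, 0, 0], [0, 0, 0], [0, 0, 0]]'

```text
clock: 19.82
position: [0.6196, -0.2213, 0.1032]
tool_rot: [3.14, -0.003, 0.181]
force: [-0.4, -0.0, 0.7]
grip_width: 0.0551
```

```bash
python3 - <<'E'
from h import *
to([.611,-.3311,.1],np.radians(-90.8))
E
```

```text
slide [-2.82 10.65  0.33] turn [ 0.1 -0.2 11.2] q7 -0.6414725567218535
```

arm_command --gripper '[5.5, 5.5, 5.5, 5.5]' --slide '[[-1.4, 5.3, 0], [-2.8, 10.6, 0], [-2.8, 10.6, 0], [-2.8, 10.6, 0]]' --turn '[[0, 0, 6], [0, 0, 11], [0, 0, 11], [0, 0, 11]]'

```text
clock: 20.32
position: [0.6102, -0.3296, 0.0995]
tool_rot: [-3.141, -0.0, -0.011]
force: [0.1, 0.4, 0.3]
grip_width: 0.055
```

```bash
python3 - <<'E'
from h import *
to([.611,-.3311,.008],np.radians(-90.8))
E
```

```text
slide [0.08 0.16 9.15] turn [-0.  -0.   0.2] q7 -0.6776777857488453
```

arm_command --gripper '[5.5, 5.5, 5.5, 5.5, 2]' --slide '[[0, 0.1, 3], [0, 0.1, 6], [0, 0.1, 8.8], [0, 0.1, 9.1], [0, 0.1, 9.1]]' --turn '[[0, 0, 0], [0, 0, 0], [0, 0, 0], [0, 0, 0], [0, 0, 0]]'

```text
clock: 20.95
position: [0.6107, -0.3304, 0.0092]
tool_rot: [3.141, -0.001, -0.01]
force: [0.3, 0.4, -0.9]
grip_width: 0.0381
```

arm_command --gripper '[2, 2, 2, 2, 2]' --slide '[[0, 0, 0], [0, 0, 0], [0, 0, 0], [0, 0, -2], [0, 0, -5]]' --turn '[[0, 0, 0], [0, 0, 0], [0, 0, 0], [0, 0, 0], [0, 0, 0]]'

```text
clock: 21.58
position: [0.6099, -0.3307, 0.0597]
tool_rot: [-3.142, 0.0, -0.011]
force: [-0.0, -0.3, -2.0]
grip_width: 0.0287
```

arm_command --gripper '[2, 2, 2, 2, 2]' --slide '[[0, 0, 0], [0, 0, 0], [0, 0, 0], [0, 0, 0], [0, 0, 0]]' --turn '[[0, 0, 0], [0, 0, 0], [0, 0, 0], [0, 0, 0], [0, 0, 0]]'

```text
clock: 22.2
position: [0.6099, -0.3308, 0.0578]
tool_rot: [-3.142, 0.001, -0.011]
force: [0.4, 0.4, -2.0]
grip_width: 0.0291
```

```bash
python3 - <<'E'
from h import *
s=bot.observe();print(s["force"],s["moment"],s["grip_width"])
to([.4445,.235,.23],np.radians(-84))
E
```

```text
[ 0.38576215  0.43712528 -1.96085947] [-0.01615119  0.03816076  0.00018736] 0.029052802678372916
slide [-17.16 -56.4  -17.2 ] turn [-0.   0.  -6.6] q7 -0.654200223557239
```

Heft is 2.0 N, so it's hollow. I'll carry it to the tray.

arm_command --gripper '[2, 2, 2, 2, 2]' --slide '[[-0.5, -1.5, -5.5], [-2, -5, -10], [-4, -10, -13], [-6, -15.5, -15], [-7.5, -21, -16.5]]' --turn '[[0, 0, 0], [0, 0, 0], [0, 0, -6.6], [0, 0, -6.6], [0, 0, -6.6]]'

```text
clock: 22.82
position: [0.5365, -0.1185, 0.2239]
tool_rot: [-3.141, -0.001, 0.104]
force: [1.0, 0.5, -0.5]
grip_width: 0.0289
```

```bash
python3 - <<'E'
from h import *
to([.4445,.235,.23],np.radians(-84))
E
```

```text
slide [ -5.49 -36.12  -0.59] turn [-0. -0. -0.] q7 -0.8914384710056388
```

arm_command --gripper '[2, 2, 2, 2, 2]' --slide '[[-1, -5.5, -0.6], [-2, -11, -0.6], [-3, -17, -0.6], [-4, -23, -0.6], [-5, -29, -0.6]]' --turn '[[0, 0, 0], [0, 0, 0], [0, 0, 0], [0, 0, 0], [0, 0, 0]]'

```text
clock: 23.45
position: [0.4566, 0.1651, 0.2293]
tool_rot: [-3.141, -0.0, 0.104]
force: [1.9, 0.7, -1.9]
grip_width: 0.0288
```

```bash
python3 - <<'E'
from h import *
to([.4445,.235,.124],np.radians(-84))
E
```

```text
slide [-0.48 -7.08 10.53] turn [-0. -0. -0.] q7 -1.46906721109354
```

arm_command --gripper '[2, 2, 2, 2, 2]' --slide '[[-0.5, -5, 0], [-0.5, -6.8, 3], [-0.5, -6.8, 7.5], [-0.5, -6.8, 10], [-0.5, -6.8, 10.2]]' --turn '[[0, 0, 0], [0, 0, 0], [0, 0, 0], [0, 0, 0], [0, 0, 0]]'

```text
clock: 24.08
position: [0.4448, 0.2297, 0.1261]
tool_rot: [3.14, 0.002, 0.104]
force: [0.9, -0.6, -0.7]
grip_width: 0.0287
```

arm_command --gripper '[2, 2, 2, 2, 2]' --slide '[[0, 0, 0.3], [0, 0, 0.6], [0, 0, 0.9], [0, 0, 1.1], [0, 0, 1.1]]' --turn '[[0, 0, 0], [0, 0, 0], [0, 0, 0], [0, 0, 0], [0, 0, 0]]'

```text
clock: 24.7
position: [0.4455, 0.2305, 0.1162]
tool_rot: [-3.141, -0.0, 0.104]
force: [1.2, 0.7, 1.3]
grip_width: 0.0286
```

arm_command --gripper '[2, 5.5, 5.5, 5.5, 5.5]' --slide '[[0, 0, 0], [0, 0, 0], [0, 0, 0], [0, 0, -3], [0, 0, -9]]' --turn '[[0, 0, 0], [0, 0, 0], [0, 0, 0], [0, 0, 0], [0, 0, 0]]'

```text
clock: 25.32
position: [0.4444, 0.2297, 0.206]
tool_rot: [3.139, 0.003, 0.104]
force: [0.5, 2.4, 0.6]
grip_width: 0.0552
```

arm_command --gripper '[5.5, 5.5, 5.5, 5.5, 5.5]' --slide '[[0, -6, -3], [-2, -12, -3], [-3, -18, -3], [-4, -22, -3], [-4, -22, -3]]' --turn '[[0, 0, 0], [0, 0, 0], [0, 0, 0], [0, 0, 0], [0, 0, 0]]'

```text
clock: 25.95
position: [0.3806, 0.4478, 0.2353]
tool_rot: [3.141, 0.001, 0.109]
force: [-0.1, -0.6, 0.1]
grip_width: 0.0553
```

arm_command --gripper '[5.5, 5.5, 5.5, 5.5, 5.5]' --slide '[[0, 0, 0], [0, 0, 0], [0, 0, 0], [0, 0, 0], [0, 0, 0]]' --turn '[[0, 0, 0], [0, 0, 0], [0, 0, 0], [0, 0, 0], [0, 0, 0]]'

```text
clock: 26.58
position: [0.3827, 0.4448, 0.2361]
tool_rot: [-3.142, 0.0, 0.104]
force: [0.2, -0.5, 0.5]
grip_width: 0.0548
```

```bash
python3 - <<'E'
from h import *
im=vision.grab_frame("scene"); cv2.imwrite("pics/s3.png",cv2.resize(im[120:440,180:560],None,fx=1.8,fy=1.8,interpolation=cv2.INTER_CUBIC))
print(bot.observe())
E
```

```text
{'clock': 26.625, 'qpos': array([-1.53443359,  0.61345702,  0.88278567,  1.72912016, -0.53545341,
        1.05881369, -1.93527514]), 'qd': array([-0.0032876 ,  0.00473252, -0.00125226,  0.00052685, -0.00121209,
       -0.00099539,  0.00054825]), 'joint_efforts': array([ 1.27952029e-01, -7.90544629e+01,  2.11522490e+01, -3.25334644e+01,
        2.32692214e-02,  3.29817740e-04,  1.91674328e-03]), 'position': array([0.38262915, 0.44490737, 0.23613272]), 'tool_rot': array([-3.14151613e+00,  3.58641909e-05,  1.04356525e-01]), 'force': array([ 0.26855597, -0.68199003, -0.5840298 ]), 'moment': array([-0.01141603,  0.06650801, -0.01609936]), 'grip_width': 0.05466700056898424}
```

View pics/s3.png

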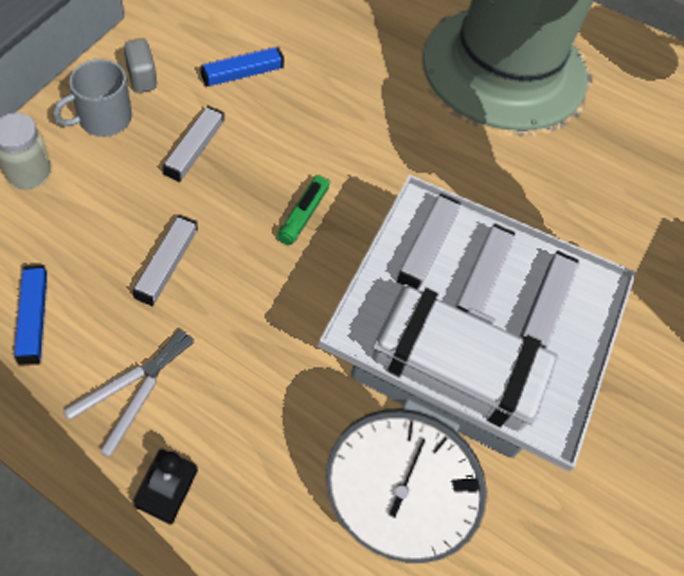

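The three hollow bars lie flat in the tray. The needle tip at (422,440) is between the marks at (410,430) and (441,443). The two heavy bars, at (194,143) and (166,258), lie flat on the bench, and the bystanders haven't visibly moved. I'll hand in.

```bash
python3 -c "
from workcell import job_done
print(job_done())"
```

```text
the job is handed in; nothing more can be done
None
```

The job is handed in, after about 27 s of the 72 s allowed. The scale's tray now holds three hollow bars, and the needle rests between the two thin marks.

- **Hefting:** I lifted all five bars. Three pulled about 1.4–2.0 N (hollow) and two about 7.4–8.0 N (lead-filled). I set the filled ones back down flat on the bench.
- **Last picture:** the needle was roughly midway between the marks, at about 1.5 rad by eye. The three bars lay flat in the tray and the two spares flat on the bench. The nozzle, snips, mug, jar and tape looked unmoved, and the gripper was clear of everything.
- **Not checked:** I judged the needle and the bystanders only by eye. The filled bar nearest the mug was about 6 mm off the gripper's centre when I gripped it, so it shifted by that much. The force sensor is noisy by about 1 N, but that is far less than the gap between hollow and filled bars.

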